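# Clear the shelf beside the gas cupboard and pack up to the gauge mark

## Task

Sort the things left over from the gas change: lower the empty glass bottle upright into the red crate without dropping it, lay the black clip flat in the middle of the yellow dish, and stack two of the plastic packers centrally on the gauge base, the thicker of the two underneath, choosing them so that the top of the stack meets the red line on the gauge post. The packer left over goes flat in the wooden tray; do not move or tip the steel cup of skewers.

Things in the scene. Friction and masses are not known exactly. Their poses are not given: they have to be found in the camera images.
- bottle: empty green glass bottle with a white and grey twist cap, upright, 110 mm tall, loose. Body 50 mm in diameter up to height 62 mm, tapering to a 26 mm neck at 80 mm; the cap is a plain cylinder 32 mm in diameter from height 86 to 110 mm, fixed tight, good to grip. Origin: centre of the underside, z up
- clip: black silicone oven-mitt clip with a steel spring, 72 mm long (its x), 24 mm wide (its y), about 25 mm high at its highest (the -x end), lying on its flat lower jaw. Grip it across its width (y) at the middle. Origin: centre of the underside, z up
- packer_green: green levelling packer: a square plastic plate 56 x 56 mm, 12 mm thick, with a 12 mm wide slot running in from the middle of its -x edge to its centre (a U shape). Lies flat on the table. Origin: centre of its underside, z up. It can be gripped across its full 56 mm along either axis
- packer_blue: blue levelling packer: a square plastic plate 56 x 56 mm, 18 mm thick, with a 12 mm wide slot running in from the middle of its -x edge to its centre (a U shape). Lies flat on the table. Origin: centre of its underside, z up. It can be gripped across its full 56 mm along either axis
- packer_orange: orange levelling packer: a square plastic plate 56 x 56 mm, 24 mm thick, with a 12 mm wide slot running in from the middle of its -x edge to its centre (a U shape). Lies flat on the table. Origin: centre of its underside, z up. It can be gripped across its full 56 mm along either axis
- crate: red square open crate for one bottle, fixed, outside 92 x 92 mm and 45 mm high, walls and floor 5 mm thick. Origin: centre of the underside, z up
- dish: round yellow ceramic dish, fixed, 144 mm across the rim and 24 mm high, inner floor about 100 mm across and 6 mm above the table, walls 5 mm thick flaring outwards. Origin: centre of the underside, z up
- gauge: height gauge, fixed: dark base 12 mm thick, from -44 to +56 mm along its x and 45 mm either side along y; white post on it at x = 44 to 54 mm, 40 mm wide along y, top 72 mm above the table. Red line around the post 42 mm above the table (30 mm above the plate); black ticks every 10 mm. The stack is centred over the origin; grip along y to clear the post. Origin on the underside
- tray: dark brown wooden shallow square tray, fixed, outside 120 x 120 mm and 15 mm high, walls 4 mm and floor 4 mm thick. Origin: centre of the underside, z up
- cup: brushed steel cup 60 mm across and 75 mm high, holding bamboo skewers that stand up to about 160 mm above the table; loose, to be left alone. Origin: centre of the underside, z up
Not all that is in view belongs to the job. Of the things like the packer_green, leave any that is pink; of the rest the larger one is meant.

How it is judged:
By the outcome, as a careful person would: the job done as asked, in the order asked, and still so for the second after the job is handed in, with the robot touching nothing.
It also fails if it takes over 125 s, if anything falls off the work surface, if the arm or the gripper's body presses on something with over 40 N, if the wrist force passes 120 N, or if a joint passes its speed limit or range.

## Robot

A 6-joint arm with a two-finger parallel gripper is mounted at the origin on the work surface. World frame = base frame: x ahead of the robot, y to its left, z up, the work surface at z = 0. Lengths are in m, angles in degrees, forces in N, time in s.
With the tool pointing down it reaches from about 0.375 to 0.9 m from the base axis. Payload 3.1 kg.
Tool frame: the origin (TCP) lies on the centre line of the jaws, within the pads' length; the fingertips stand 22 mm ahead of it and the grasp point (between the pads) lies 3 mm ahead of it; z points along the fingers, y is the line along which they close (so a half turn about z gives the same grasp; the last joint's range is limited). The gripper opens to 87 mm and grips with 3 to 60 N. Pads are 19 mm wide; open, the fingers measure 117 mm over their backs; the gripper's body (75 mm by 190 mm) begins 51 mm behind the grasp point.
Start: joints at [57.439, 30.224, 82.088, -0, 67.689, -10.227], TCP at [0.237, 0.578, 0.245] pointing down, gripper open.
Joint ranges: [-176.69, 176.69], [-43.24, 126.21], [12.49, 139.97], [-82, 262], [0, 151.66], [-163.58, 163.58]. Speed limits (degrees/s): [159.86, 159.86, 180, 180, 180, 180].

## Interface

Orientations are given as a 3x3 rotation matrix whose columns are the frame's x, y, z axes.
In Python, from rig import * gives the robot as it stands.
- The arm moves only by the shell command python3 -m jog 'ROWS'. ROWS is text: rows parted by semicolons, each of 7 numbers parted by spaces: the shift along the tool's x, y, z in mm, then the turn, a rotation vector about the tool's x, y, z in rad, then the finger opening in mm, from 0 to 87. In form: tx ty tz ax ay az fingers; .... A call has 1 to 12 rows; each row shifts and turns the commanded pose from where the row before left it, along the tool's axes as they then stand; what a row does not reach is not made up. A row lasts 1/8 s, in which the tool goes at most 62.5 mm and 10.7 degrees, less where a joint would pass 70% of its speed; a pose out of reach is approached as far as the arm can. A call with a gripper value outside its range is refused whole. The fingers move at their own pace and stop on an object; the grip force is fixed at half the most. Time passes only in rows, so rows that do not move let the fingers close. It gives the time, the measured TCP pose, the force, the opening and the grip force at its end, in the units of the state.
- read_state(): the state, without advancing time (a new reading comes with each control period).
- capture(name): name is "side" or "top" or "wrist"; returns a dict with "color" (384x512x3 uint8, red, green, blue), "camera_matrix" (3x3 intrinsics, pixels), "R" (3x3) and "t" (3): a world point X has camera coordinates R X + t. Camera axes: x right, y down, z forward; pixel columns grow to the right and rows downward; lengths in m; the calibration is good to about 2 mm. A picture is of the moment at which its call begins. There is no depth.
- hand_in(): hands the job in; it is judged then, once.
Trained networks look in the newest picture that a camera, given by its name, has taken for a name from the list of things; names that differ only in an ending like _2 or _b are one class to them, and where a whole thing is asked for, a point or a joint stands for the part that bears it (a point fixed in the world has none). Each returns a list of dicts, best first, with "conf" (0 to 1); they miss things now and then, are a little off and sometimes report something else, mostly with a low value. They report only what shows in the picture. A call takes as long as a camera call. They do not tell look-alikes from the thing itself.
- find_in(camera, target): "at" ([x, y, z] in m, in world coordinates, good to about 4 mm: the middle of the surface that is visible of it).
- trace(camera, target): "pixels" (384x512 bool, what is visible of it).
- place_of(camera, target): "at" ([x, y, z] in m, in world coordinates, good to about 4 mm: a listed point, or the origin of a listed thing).
The state is a dict: "time_s": time; "joint_positions": joint angles; "qvel": joint speeds; "tau": joint torques, N m; "position": TCP position; "tcp_rot": TCP orientation; "force": force on the tool from outside, world axes, zero at the start; "moment": the same for the moment, N m; "opening": opening from 0.0 (shut) to 1.0 (fully open); "grasp_force": force on a finger pad.
Only numpy, scipy, OpenCV 4.12 (cv2) and the standard library are available. Lean on these libraries where they do the work, as an engineer would, in place of code of your own. Each camera call takes 0.05 s, during which the arm holds its last target. There are 200 camera calls.

## Working session

There is one attempt and no reset: what is moved stays moved. The work goes in short steps, Python scripts to look and compute and a shell command to move; the robot and the scene stay as the last step left them, time stands still between calls to the robot, and variables do not carry over. Pictures are saved under pics/ and viewed, at most 14 in all, crops included, and the job is handed in when it is done.

```bash
mkdir -p pics; ls; python3 - <<'E'
from rig import *
import cv2
for n in ["side","top"]:
    c=capture(n); cv2.imwrite(f"pics/{n}0.png",c["color"][:,:,::-1])
    print(n,c["t"], (-c["R"].T@c["t"]).round(3))
    for o in ["bottle","clip","packer_green","packer_blue","packer_orange","crate","dish","gauge","tray","cup"]:
        try: print(o,[(d["at"] if isinstance(d["at"],list) else d["at"].round(3).tolist(),round(d["conf"],2)) for d in place_of(n,o)])
        except Exception as e: print(o,e)
s=read_state();print(s)
E
```

```text
pics
side [0.53983406 0.07761533 0.92670887] [0.442 0.755 0.625]
bottle [([0.4368, -0.1107, 0.0028], 0.95)]
clip [([0.3765, -0.2284, 0.0011], 0.77), ([0.6372, 0.1662, 0.0009], 0.38), ([0.712, -0.0008, -0.0028], 0.33)]
packer_green [([0.3425, 0.0579, 0.0041], 0.98), ([0.4373, 0.12, -0.0022], 0.74), ([0.5187, 0.2056, -0.0043], 0.6)]
packer_blue [([0.4801, -0.005, 0.0004], 0.91), ([0.3713, 0.2324, -0.002], 0.65)]
packer_orange [([0.3713, 0.2325, 0.0014], 0.8)]
crate [([0.6388, 0.1634, 0.0027], 0.77)]
dish [([0.5214, 0.3952, -0.0052], 0.64)]
gauge [([0.5053, -0.4023, 0.0004], 0.74)]
tray [([0.6474, -0.1432, 0.0031], 0.75)]
cup [([0.7119, -0.0026, -0.0053], 0.76)]
top [-0.00173554  0.53110326  1.11654036] [0.386 0.012 1.175]
bottle [([0.433, -0.1089, 0.0008], 0.87), ([0.7134, -0.0011, 0.0006], 0.32)]
clip [([0.3758, -0.2274, -0.0003], 0.69), ([0.3726, 0.228, 0.0015], 0.43)]
packer_green [([0.441, 0.1205, 0.0004], 0.84), ([0.5127, 0.204, -0.0019], 0.78), ([0.3446, 0.0601, -0.0011], 0.61)]
packer_blue [([0.4769, -0.0039, -0.0003], 0.85)]
packer_orange [([0.373, 0.228, -0.0], 0.82)]
crate [(
[... 358 characters left out ...]
 6.87756713e-04,
        6.76885353e+01, -1.02282645e+01]), 'qvel': array([-0.06320941,  0.09551831,  0.06106263,  0.02484316,  0.08707633,
       -0.01376134]), 'tau': array([-6.51489154e-05, -4.40032411e+01, -1.76986688e+01,  6.33026473e-02,
        5.06011827e-02, -9.24325747e-06]), 'position': array([0.23747354, 0.57812327, 0.2445865 ]), 'tcp_rot': array([[-9.24987326e-01,  3.79997955e-01,  3.31014662e-05],
       [ 3.79997957e-01,  9.24987323e-01,  7.24692061e-05],
       [-3.08028647e-06,  7.96115867e-05, -9.99999997e-01]]), 'force': array([ 0.52676175, -0.02145301,  0.41541942]), 'moment': array([-0.01694816,  0.01772634, -0.03802387]), 'grasp_force': 0.0, 'opening': 0.99891385734961}
```

View pics/side0.png

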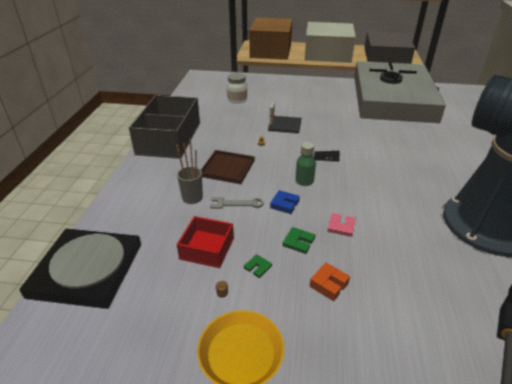

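View pics/top0.png

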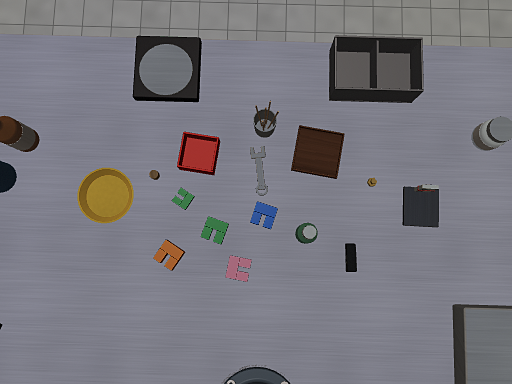

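The pictures show the large green packer at (214,230) in the top view. The small green look-alike is at (183,199) and the pink one at (238,268). Blue (18) plus green (12) makes 30 mm, so blue goes underneath and orange goes in the tray. Next I fit poses by matching the silhouettes against the known shapes.

```bash
cat > h.py <<'E'
from rig import *
import numpy as np, cv2
from scipy.optimize import least_squares
def box(x0,x1,y0,y1,z0,z1): return np.array([[x,y,z] for x in(x0,x1) for y in(y0,y1) for z in(z0,z1)])
def ring(r,z): a=np.linspace(0,2*np.pi,48,endpoint=False); return np.c_[r*np.cos(a),r*np.sin(a),0*a+z]
pk=lambda h: box(-.028,.028,-.028,.028,0,h)
M=dict(bottle=np.r_[ring(.025,0),ring(.025,.062),ring(.016,.11)],clip=box(-.036,.036,-.012,.012,0,.015),
 packer_green=pk(.012),packer_blue=pk(.018),packer_orange=pk(.024),crate=box(-.046,.046,-.046,.046,0,.045),
 dish=np.r_[ring(.072,.024),ring(.055,0)],gauge=np.r_[box(-.044,.056,-.045,.045,0,.012),box(.044,.054,-.02,.02,.012,.072)],
 tray=box(-.06,.06,-.06,.06,0,.015),cup=np.r_[ring(.03,0),ring(.03,.075)])
TH=np.linspace(0,2*np.pi,72,endpoint=False); D=np.c_[np.cos(TH),np.sin(TH)]
def proj(c,X): p=(X@c["R"].T+c["t"])@c["camera_matrix"].T; return p[:,:2]/p[:,2:]
def sup(uv): return (uv@D.T).max(0)
def fit(name,masks,g,z=0.):
    "masks: list of (camera dict, bool mask); g: x,y,yaw guess"
    hs=[]
    for c,m in masks:
        n,l,s,_=cv2.connectedComponentsWithStats(m.astype(np.uint8)); k=1+s[1:,4].argmax()
        v,u=np.nonzero(l==k); hs.append((c,sup(np.c_[u,v].astype(float))+.4))
    def res(p):
        cs,sn=np.cos(p[2]),np.sin(p[2]); X=M[name]@np.array([[cs,-sn,0],[sn,cs,0],[0,0,1]]).T+[p[0],p[1],z]
        return np.concatenate([sup(proj(c,X))-h for c,h in hs])
    best=min((least_squares(res,[g[0],g[1],y0],loss="soft_l1",x_scale=[.01,.01,.2],diff_step=1e-4) for y0 in (g[2] if np.ndim(g[2]) else [g[2]])),key=lambda r:r.cost)
    return best.x, np.abs(best.fun).mean()
def masks(name,cams,g):
    out=[]
    for n,c in cams.items():
        e=proj(c,np.array([[g[0],g[1],.01]]))[0]; ok=[]
        for d in trace(n,name):
            m=np.asarray(d["pixels"],bool)
            if m.sum()<20: continue
            v,u=np.nonzero(m); ok.append((np.hypot(u.mean()-e[0],v.mean()-e[1]),m))
        if ok:
            k=min(ok,key=lambda t:t[0])
            if k[0]<25: out.append((n,c,k[1]))
    return out
E
python3 - <<'E'
from h import *
G=dict(bottle=(.435,-.11),clip=(.376,-.228),packer_green=(.439,.12),packer_blue=(.4785,-.0045),packer_orange=(.372,.23),crate=(.635,.165),dish=(.519,.398),gauge=(.508,-.405),tray=(.648,-.142),cup=(.712,-.002))
cams={n:capture(n) for n in("side","top")}
for o,g in G.items():
    ms=masks(o,cams,g); sets=[ms]+[[m] for m in ms]
    for s in sets:
        ys=np.radians(range(-180,180,20)) if o in("gauge","clip") else np.radians([-30,0,30])
        p,e=fit(o,[(c,m) for _,c,m in s],(*g,ys)); print(o,[n for n,_,_ in s],p[:2].round(4),round(np.degrees(p[2]),1),"px",round(e,2))
E
```

```text
bottle ['side'] [ 0.437  -0.1122] -3.4 px 0.44
bottle ['side'] [ 0.437  -0.1122] -3.4 px 0.44
clip ['side', 'top'] [ 0.3788 -0.2271] 2.3 px 0.65
clip ['side'] [ 0.3785 -0.2304] 4.9 px 0.42
clip ['top'] [ 0.379  -0.2262] 1.9 px 0.75
packer_green ['side', 'top'] [0.4384 0.1202] -19.1 px 0.52
packer_green ['side'] [0.439  0.1199] -20.0 px 0.35
packer_green ['top'] [0.4373 0.1205] -17.2 px 0.65
packer_blue ['side', 'top'] [ 0.4798 -0.0032] -16.3 px 0.71
packer_blue ['side'] [ 0.4814 -0.0042] -16.6 px 0.84
packer_blue ['top'] [ 0.4785 -0.0029] -16.3 px 0.47
packer_orange ['side', 'top'] [0.3735 0.2313] 57.8 px 0.7
packer_orange ['side'] [0.374  0.2309] -32.2 px 0.44
packer_orange ['top'] [0.372  0.2321] -31.9 px 0.91
crate ['side', 'top'] [0.6325 0.1673] -7.9 px 0.83
crate ['side'] [0.6337 0.1661] -7.3 px 1.08
crate ['top'] [0.6317 0.1676] -8.2 px 0.46
dish ['side', 'top'] [0.5191 0.3987] 29.1 px 0.63
dish ['side'] [0.5195 0.3984] -3.4 px 0.85
dish ['top'] [0.5181 0.3991] 29.8 px 0.34
gauge ['side', 'top'] [ 0.5072 -0.4078] 0.3 px 1.1
gauge ['side'] [ 0.5091 -0.4113] 4.7 px 0.99
gauge ['top'] [ 0.5063 -0.4075] -0.9 px 1.06
tray ['side', 'top'] [ 0.6487 -0.1403] -7.7 px 1.24
tray ['side'] [ 0.6488 -0.1411] -6.7 px 1.09
tray ['top'] [ 0.6482 -0.1398] -8.6 px 1.38
cup ['side', 'top'] [ 0.7158 -0.0035] 35.5 px 3.06
cup ['side'] [ 0.7188 -0.0137] 22.4 px 4.83
cup ['top'] [ 0.7156 -0.0009] 65.8 px 0.72
```

```bash
cat >> h.py <<'E'
def plan(pts):
    "pts: (x,y,z,yaw of tool x in deg or None); prints shift mm in tool axes at the leg's start, then turn about tool z (rad)"
    s=read_state(); P=s["position"]; R=s["tcp_rot"]; psi=np.degrees(np.arctan2(R[1,0],R[0,0]))
    print("t",round(s["time_s"],1),"pos",P.round(4),"psi",round(psi,2),"q1,6",s["joint_positions"][[0,5]].round(1),"open",round(s["opening"]*87,1),"F",s["force"].round(1),s["grasp_force"], "tilt",R[2].round(3))
    for x,y,z,w in pts:
        c,n=np.cos(np.radians(psi)),np.sin(np.radians(psi)); d=np.array([x,y,z])-P
        print("  shift",(1e3*np.array([d[0]*c+d[1]*n, d[0]*n-d[1]*c, -d[2]])).round(1), "turn",None if w is None else round(np.radians(((psi-w)+180)%360-180),4))
        P=np.array([x,y,z]); psi=psi if w is None else w
E
python3 -c "
from h import *
plan([(.42,.25,.245,None),(.437,-.112,.245,None),(.437,-.112,.104,None)])"
```

```text
t 2.2 pos [0.2375 0.5781 0.2445] psi 157.67 q1,6 [ 57.4 -10.2] open 87.0 F [-0.2 -0.1  0.1] 0.0 tilt [ 0. -0. -1.]
  shift [-293.5 -234.1   -0.5] turn None
  shift [-153.3 -328.4   -0. ] turn None
  shift [  0.   0. 141.] turn None
```

```bash
python3 -m jog '-37 -29 0 0 0 0 87;-37 -29 0 0 0 0 87;-37 -29 0 0 0 0 87;-37 -29 0 0 0 0 87;-37 -29 0 0 0 0 87;-37 -29 0 0 0 0 87;-37 -29 0 0 0 0 87;-37 -29 0 0 0 0 87'
python3 -m jog '-19 -41 0 0 0 0 87;-19 -41 0 0 0 0 87;-19 -41 0 0 0 0 87;-19 -41 0 0 0 0 87;-19 -41 0 0 0 0 87;-19 -41 0 0 0 0 87;-19 -41 0 0 0 0 87;-19 -41 0 0 0 0 87;0 0 0 0 0 0 87;0 0 0 0 0 0 87'
python3 - <<'E'
from h import *
c={"wrist":capture("wrist")}; cv2.imwrite("pics/w1.png",c["wrist"]["color"][:,:,::-1])
print([ (np.round(d["at"],4),d["conf"]) for d in place_of("wrist","bottle")])
ms=masks("bottle",c,(.437,-.112))
if ms: print(fit("bottle",[(a,m) for _,a,m in ms],(.437,-.112,0)))
plan([(.437,-.112,.245,None),(.437,-.112,.104,None)])
E
```

```text
time_s: 3.2
position: [0.4239, 0.2498, 0.2448]
tcp_rot: [[-0.925, 0.38, 0.001], [0.38, 0.925, 0.0], [-0.001, 0.001, -1.0]]
force: [0.5, 0.1, 0.1]
opening: 1.003
grasp_force: 0.0
time_s: 4.45
position: [0.4387, -0.1097, 0.2445]
tcp_rot: [[-0.925, 0.381, -0.001], [0.381, 0.925, 0.001], [0.001, 0.001, -1.0]]
force: [-0.4, -0.3, -0.1]
opening: 0.999
grasp_force: 0.0
[(array([ 0.4361, -0.1109, -0.0016]), 0.82)]
(array([ 0.43591324, -0.11129103, -0.09414841]), np.float64(0.20499225924436132))
t 4.6 pos [ 0.4387 -0.1089  0.2445] psi 157.76 q1,6 [-28.2 -95.9] open 86.9 F [-0.3 -0.7  0.6] 0.0 tilt [ 0.001  0.    -1.   ]
  shift [ 0.4 -3.6 -0.5] turn None
  shift [  0.   0. 141.] turn None
```

View pics/w1.png

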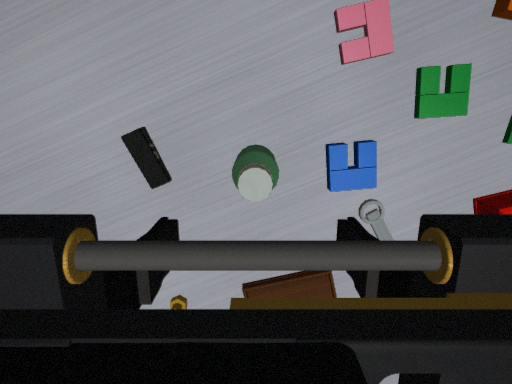

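```bash
python3 - <<'E'
from h import *
c={"wrist":capture("wrist")}
for o,g in dict(clip=(.3785,-.228,np.radians(3)),packer_blue=(.479,-.0035,np.radians(-16)),packer_green=(.438,.12,np.radians(-19))).items():
    ms=masks(o,c,g)
    if ms: p,e=fit(o,[(a,m) for _,a,m in ms],g); print(o,p[:2].round(4),np.degrees(p[2]),e)
E
python3 -m jog '2 -3 30 0 0 0 87;0 0 30 0 0 0 87;0 0 30 0 0 0 87;0 0 20 0 0 0 87;0 0 15 0 0 0 87;0 0 15.5 0 0 0 87;0 0 0 0 0 0 87;0 0 0 0 0 0 87'
```

```text
clip [ 0.3784 -0.2286] 2.190562181391442 0.8893753261675162
packer_blue [ 0.4801 -0.0053] -17.014127338796648 0.6599278469783011
packer_green [0.4388 0.1193] -19.405944040343144 0.8091857480986562
time_s: 5.8
position: [0.4364, -0.1121, 0.1044]
tcp_rot: [[-0.925, 0.38, 0.001], [0.38, 0.925, -0.0], [-0.001, -0.0, -1.0]]
force: [0.1, -0.5, -0.5]
opening: 0.998
grasp_force: 0.0
```

Close on the cap and lift.

```bash
python3 -m jog '0 0 0 0 0 0 60;0 0 0 0 0 0 30;0 0 0 0 0 0 25;0 0 0 0 0 0 25;0 0 0 0 0 0 25;0 0 0 0 0 0 25;0 0 0 0 0 0 25;0 0 0 0 0 0 25'
python3 -m jog '0 0 -10 0 0 0 25;0 0 -25 0 0 0 25;0 0 -35 0 0 0 25;0 0 -35 0 0 0 25;0 0 -20 0 0 0 25;0 0 0 0 0 0 25'
python3 -c "
from h import *
plan([(.55,.06,.23,None),(.6325,.167,.23,None),(.6325,.167,.11,None)])"
```

```text
time_s: 6.8
position: [0.4361, -0.1121, 0.104]
tcp_rot: [[-0.925, 0.38, -0.0], [0.38, 0.925, 0.0], [0.0, 0.0, -1.0]]
force: [-0.8, 0.5, -0.0]
opening: 0.358
grasp_force: 30.0
time_s: 7.55
position: [0.4367, -0.1125, 0.2307]
tcp_rot: [[-0.925, 0.38, 0.004], [0.38, 0.925, -0.002], [-0.004, -0.001, -1.0]]
force: [-0.1, 0.2, -2.5]
opening: 0.361
grasp_force: 30.0
t 7.5 pos [ 0.4367 -0.1125  0.2307] psi 157.67 q1,6 [-28.7 -96.4] open 31.4 F [-0.1  0.2 -2.5] 29.997919821180403 tilt [-0.004 -0.001 -1.   ]
  shift [-39.2 202.6   0.7] turn None
  shift [-35.7 130.3  -0. ] turn None
  shift [  0.   0. 120.] turn None
```

```bash
python3 -m jog '-5 20 0 0 0 0 25;-10 42 0 0 0 0 25;-10 43 0 0 0 0 25;-10 43 0 0 0 0 25;-10 43 0 0 0 0 25;-10 42 0 0 0 0 25;-10 40 0 0 0 0 25;-6 40 0 0 0 0 25;-4 20 0 0 0 0 25;0 0 0 0 0 0 25;0 0 0 0 0 0 25'
python3 - <<'E'
from h import *
c={n:capture(n) for n in("wrist","top")}; cv2.imwrite("pics/w2.png",np.hstack([c[n]["color"][:,:,::-1] for n in c])[:,:][::1,::1]); 
im=cv2.imread("pics/w2.png"); cv2.imwrite("pics/w2.png",cv2.resize(im,(800,300)))
print([ (np.round(d["at"],4),d["conf"]) for d in place_of("wrist","crate")])
plan([(.6325,.167,.23,None),(.6325,.167,.11,None)])
E
```

```text
time_s: 8.93
position: [0.6307, 0.1666, 0.2277]
tcp_rot: [[-0.925, 0.38, -0.003], [0.38, 0.925, -0.001], [0.003, -0.002, -1.0]]
force: [-0.6, -0.3, -1.3]
opening: 0.353
grasp_force: 30.0
[(array([6.323e-01, 1.659e-01, 5.000e-04]), 0.79)]
t 9.1 pos [0.6313 0.1663 0.2288] psi 157.6 q1,6 [  5.  -62.6] open 30.9 F [ 0.5 -0.3 -1.9] 29.99867227859795 tilt [ 0.001 -0.001 -1.   ]
  shift [-0.8  1.1 -1.2] turn None
  shift [  0.   0. 120.] turn None
```

View pics/w2.png

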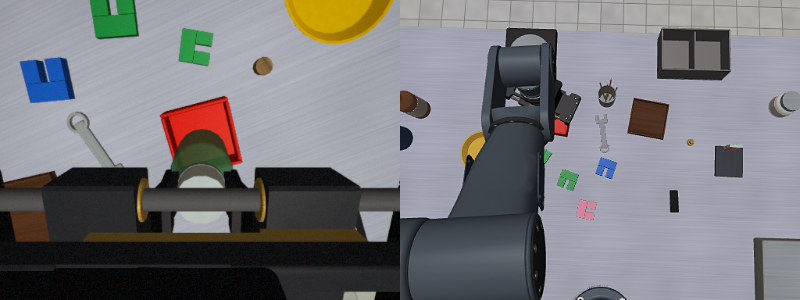

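```bash
python3 -m jog '-1 1 20 0 0 0 25;0 0 30 0 0 0 25;0 0 30 0 0 0 25;0 0 20 0 0 0 25;0 0 10 0 0 0 25;0 0 5 0 0 0 25;0 0 0 0 0 0 25;0 0 0 0 0 0 25'
python3 -m jog '0 0 1 0 0 0 25;0 0 1 0 0 0 25;0 0 1 0 0 0 25;0 0 0 0 0 0 25;0 0 0 0 0 0 25'
```

```text
time_s: 10.07
position: [0.6339, 0.168, 0.115]
tcp_rot: [[-0.925, 0.38, 0.002], [0.38, 0.925, 0.0], [-0.002, 0.001, -1.0]]
force: [-0.6, -0.4, -1.5]
opening: 0.356
grasp_force: 30.0
time_s: 10.7
position: [0.6333, 0.1679, 0.111]
tcp_rot: [[-0.925, 0.38, -0.0], [0.38, 0.925, -0.0], [0.0, -0.0, -1.0]]
force: [0.6, 0.1, -1.4]
opening: 0.357
grasp_force: 30.0
```

```bash
python3 -m jog '0 0 1 0 0 0 25;0 0 0.7 0 0 0 25;0 0 0.5 0 0 0 25;0 0 0 0 0 0 25;0 0 0 0 0 0 25'

```

```text
time_s: 11.32
position: [0.6334, 0.1679, 0.109]
tcp_rot: [[-0.925, 0.38, 0.0], [0.38, 0.925, -0.0], [-0.0, 0.0, -1.0]]
force: [-1.1, -0.0, 0.3]
opening: 0.359
grasp_force: 30.0
```

```bash
python3 -m jog '0 0 0.3 0 0 0 25;0 0 0 0 0 0 34;0 0 0 0 0 0 40;0 0 0 0 0 0 60;0 0 0 0 0 0 60;0 0 0 0 0 0 60;0 0 -10 0 0 0 60;0 0 -30 0 0 0 60;0 0 -40 0 0 0 60;0 0 -40 0 0 0 60;0 0 -20 0 0 0 60;0 0 0 0 0 0 60'
python3 - <<'E'
from h import *
for n in("side","wrist"): capture(n); print([(np.round(d["at"],4),round(d["conf"],2)) for d in place_of(n,"bottle")])
cv2.imwrite("pics/w3.png",capture("side")["color"][130:290,130:390,::-1])
plan([(.48,0,.2,None),(.3785,-.228,.2,182.5),(.3785,-.228,.026,None)])
E
```

```text
time_s: 12.82
position: [0.6345, 0.1681, 0.2515]
tcp_rot: [[-0.925, 0.38, 0.006], [0.38, 0.925, 0.0], [-0.005, 0.003, -1.0]]
force: [-0.3, 0.6, -0.5]
opening: 0.691
grasp_force: 0.0
[(array([0.6341, 0.1718, 0.0069]), 0.8)]
[(array([0.6317, 0.1671, 0.0038]), 0.95)]
t 13.1 pos [0.6324 0.1678 0.2469] psi 157.66 q1,6 [  5.1 -62.6] open 60.0 F [-0.6  0.6 -0.7] 0.0 tilt [ 0.003 -0.001 -1.   ]
  shift [  77.2 -213.2   46.9] turn None
  shift [   7.2 -249.5   -0. ] turn -0.4335
  shift [ -0.   0. 174.] turn None
```

View pics/w3.png

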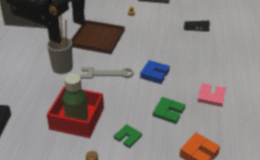

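```bash
python3 -m jog '15 -43 0 0 0 0 60;15 -43 10 0 0 0 60;15 -43 12 0 0 0 60;16 -42 12 0 0 0 60;16 -42 12 0 0 0 60;1 -50 0 0 0 0 60;1 -50 0 0 0 0 60;1 -50 0 0 0 0 60;2 -50 0 0 0 0 60;2 -50 0 0 0 0 60;0 0 0 0 0 -0.15 60;0 0 0 0 0 -0.15 60'
python3 -m jog '0 0 0 0 0 -0.133 60;0 0 0 0 0 0 60;0 0 0 0 0 0 60'
python3 - <<'E'
from h import *
c={"wrist":capture("wrist")}; cv2.imwrite("pics/w4.png",c["wrist"]["color"][:,:,::-1])
g=(.3785,-.2285,np.radians(2.2))
for _,a,m in masks("clip",c,g):
    v,u=np.nonzero(m); print(u.min(),u.max(),v.min(),v.max()); p,e=fit("clip",[(a,m)],g); print(p[:2].round(4),np.degrees(p[2]),e)
print([(np.round(d["at"],4),round(d["conf"],2)) for d in place_of("wrist","clip")])
plan([(.3785,-.2285,.2,182.2),(.3785,-.2285,.026,None)])
E
```

```text
time_s: 14.58
position: [0.3788, -0.229, 0.2018]
tcp_rot: [[-0.996, 0.087, -0.001], [0.087, 0.996, 0.001], [0.001, 0.001, -1.0]]
force: [0.0, -0.2, -0.5]
opening: 0.691
grasp_force: 0.0
time_s: 14.95
position: [0.3795, -0.2282, 0.2022]
tcp_rot: [[-0.999, -0.041, -0.001], [-0.041, 0.999, 0.001], [0.001, 0.001, -1.0]]
force: [-0.1, 0.3, -0.2]
opening: 0.692
grasp_force: 0.0
248 272 139 206
[ 0.3782 -0.2268] 1.321729153039123 1.0641354277648145
[(array([ 0.3755, -0.2315, -0.0007]), 0.63)]
t 15.1 pos [ 0.3796 -0.2283  0.2024] psi -177.57 q1,6 [ -45.5 -138. ] open 59.9 F [-0.4  0.3 -0.3] 0.0 tilt [ 0.  0. -1.]
  shift [ 1.1 -0.2  2.4] turn 0.0041
  shift [ -0.   0. 174.] turn None
```

View pics/w4.png

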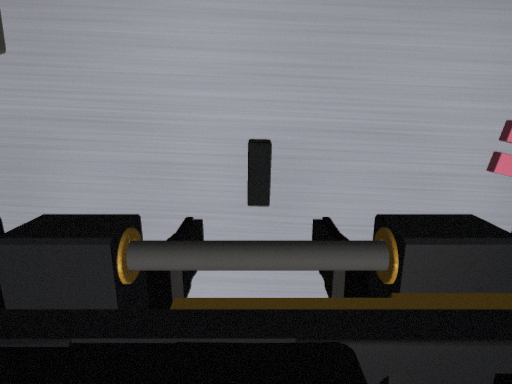

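```bash
python3 -m jog '1 0 40 0 0 0 60;0 0 50 0 0 0 60;0 0 45 0 0 0 60;0 0 25 0 0 0 60;0 0 10 0 0 0 60;0 0 6 0 0 0 60;0 0 0 0 0 0 60;0 0 0 0 0 0 40;0 0 0 0 0 0 15;0 0 0 0 0 0 15;0 0 0 0 0 0 15;0 0 0 0 0 0 15'
python3 -m jog '0 0 0 0 0 0 15;0 0 0 0 0 0 15;0 0 0 0 0 0 15'

```

```text
time_s: 16.6
position: [0.3786, -0.2284, 0.0267]
tcp_rot: [[-0.999, -0.043, 0.0], [-0.043, 0.999, 0.0], [-0.0, 0.0, -1.0]]
force: [0.6, 0.0, 1.9]
opening: 0.275
grasp_force: 30.0
time_s: 16.98
position: [0.3786, -0.2284, 0.0267]
tcp_rot: [[-0.999, -0.043, -0.0], [-0.043, 0.999, 0.0], [0.0, 0.0, -1.0]]
force: [-1.0, 0.1, 4.6]
opening: 0.274
grasp_force: 30.0
```

```bash
python3 -m jog '0 0 -15 0 0 0 15;0 0 -40 0 0 0 15;0 0 -50 0 0 0 15;0 0 -40 0 0 0 15;0 0 -10 0 0 0 15'
python3 -c "
from h import *
plan([(.5188,.3987,.18,None),(.5188,.3987,.0335,None)])"
```

```text
time_s: 17.6
position: [0.3795, -0.2293, 0.1836]
tcp_rot: [[-0.999, -0.043, 0.003], [-0.043, 0.999, -0.004], [-0.003, -0.004, -1.0]]
force: [0.3, 1.0, -1.7]
opening: 0.27
grasp_force: 30.0
t 17.6 pos [ 0.3795 -0.2293  0.1836] psi -177.51 q1,6 [ -45.6 -138.1] open 23.5 F [ 0.3  1.  -1.7] 29.99992199242115 tilt [-0.003 -0.004 -1.   ]
  shift [-166.4  621.4    3.6] turn None
  shift [ -0.    0.  146.5] turn None
```

```bash
python3 -m jog '-8 25 0 0 0 0 15;-12 46 0 0 0 0 15;-12 46 0 0 0 0 15;-12 46 0 0 0 0 15;-12 46 0 0 0 0 15;-12 46 0 0 0 0 15;-12 46 0 0 0 0 15;-12 46 0 0 0 0 15;-12 46 0 0 0 0 15;-12 46 0 0 0 0 15;-12 46 0 0 0 0 15;-12 46 0 0 0 0 15'
python3 -m jog '-12 45 0 0 0 0 15;-11 31 0 0 0 0 15;-4 15 0 0 0 0 15;0 0 0 0 0 0 15;0 0 0 0 0 0 15;0 0 0 0 0 0 15'
python3 - <<'E'
from h import *
c=capture("wrist"); print([(np.round(d["at"],4),round(d["conf"],2)) for d in place_of("wrist","dish")])
c=capture("side"); print([(np.round(d["at"],4),round(d["conf"],2)) for d in place_of("side","clip")])
cv2.imwrite("pics/s5.png",cv2.resize(c["color"][200:384,130:390,::-1],None,fx=2,fy=2))
plan([(.5188,.3987,.18,None),(.5188,.3987,.0335,None)])
E
```

```text
time_s: 19.1
position: [0.4949, 0.3093, 0.1796]
tcp_rot: [[-0.999, -0.043, -0.003], [-0.043, 0.999, -0.001], [0.003, -0.001, -1.0]]
force: [0.6, -0.9, -0.7]
opening: 0.27
grasp_force: 30.0
time_s: 19.85
position: [0.5184, 0.3988, 0.1815]
tcp_rot: [[-0.999, -0.042, -0.001], [-0.042, 0.999, -0.001], [0.001, -0.001, -1.0]]
force: [0.0, 0.3, -1.6]
opening: 0.276
grasp_force: 30.0
[(array([ 0.5211,  0.4005, -0.0046]), 0.76)]
[(array([ 0.5206,  0.3971, -0.003 ]), 0.52)]
t 20.1 pos [0.5187 0.3996 0.1818] psi -177.57 q1,6 [ 27.8 -64.6] open 23.7 F [ 0.5  0.2 -0.6] 29.999963119626045 tilt [-0.  0. -1.]
  shift [-0.  -0.9  1.8] turn None
  shift [ -0.    0.  146.5] turn None
```

View pics/s5.png

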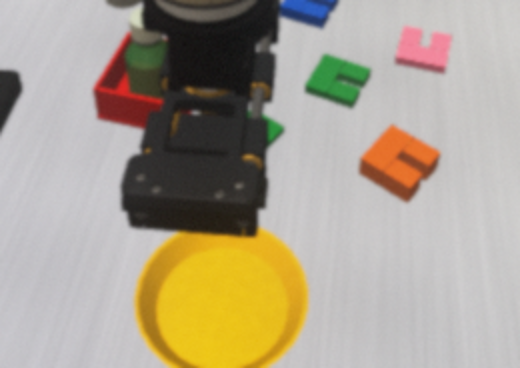

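```bash
python3 -m jog '0 -1 30 0 0 0 15;0 0 45 0 0 0 15;0 0 40 0 0 0 15;0 0 20 0 0 0 15;0 0 8 0 0 0 15;0 0 2 0 0 0 15;0 0 1 0 0 0 15;0 0 0 0 0 0 15;0 0 0 0 0 0 15'
python3 -m jog '0 0 1 0 0 0 15;0 0 0 0 0 0 15;0 0 0 0 0 0 15'
```

```text
time_s: 21.18
position: [0.519, 0.3994, 0.0364]
tcp_rot: [[-0.999, -0.043, 0.001], [-0.043, 0.999, 0.001], [-0.001, 0.001, -1.0]]
force: [-0.2, -0.1, -0.9]
opening: 0.269
grasp_force: 30.0
time_s: 21.55
position: [0.5186, 0.3991, 0.0345]
tcp_rot: [[-0.999, -0.043, -0.0], [-0.043, 0.999, -0.0], [0.0, -0.0, -1.0]]
force: [-0.4, -0.0, -0.2]
opening: 0.274
grasp_force: 30.0
```

```bash
python3 -m jog '0 0 1 0 0 0 15;0 0 0.7 0 0 0 15;0 0 0 0 0 0 15;0 0 0 0 0 0 15'
```

```text
time_s: 22.05
position: [0.5186, 0.3992, 0.0328]
tcp_rot: [[-0.999, -0.043, -0.0], [-0.043, 0.999, -0.0], [0.0, -0.0, -1.0]]
force: [0.0, 0.2, -0.7]
opening: 0.269
grasp_force: 30.0
```

```bash
python3 -m jog '0 0 0.6 0 0 0 15;0 0 0 0 0 0 15;0 0 0 0 0 0 30;0 0 0 0 0 0 45;0 0 0 0 0 0 45;0 0 0 0 0 0 45;0 0 -15 0 0 0 45;0 0 -35 0 0 0 45;0 0 -50 0 0 0 45;0 0 -50 0 0 0 80;0 0 0 0 0 0 80'
python3 - <<'E'
from h import *
c={n:capture(n) for n in("side","wrist")}
for n in c: print(n,[(np.round(d["at"],4),round(d["conf"],2)) for d in place_of(n,"clip")])
cv2.imwrite("pics/w6.png",c["wrist"]["color"][:,:,::-1])
plan([(.480,-.0045,.18,163.4),(.48,-.0045,.024,None)])
E
```

```text
time_s: 23.42
position: [0.5217, 0.4009, 0.1887]
tcp_rot: [[-0.999, -0.043, 0.011], [-0.043, 0.999, 0.006], [-0.011, 0.005, -1.0]]
force: [0.9, 0.8, -0.5]
opening: 0.663
grasp_force: 0.0
side [(array([0.5145, 0.3995, 0.009 ]), 0.76)]
wrist [(array([0.5196, 0.3957, 0.0056]), 0.65)]
t 23.6 pos [0.5177 0.3986 0.1812] psi -177.53 q1,6 [ 27.8 -64.7] open 72.9 F [-0.5 -0.2 -0.6] 0.0 tilt [ 0.002 -0.001 -1.   ]
  shift [  55.  -401.1    1.2] turn 0.3329
  shift [  0.   0. 156.] turn None
```

View pics/w6.png

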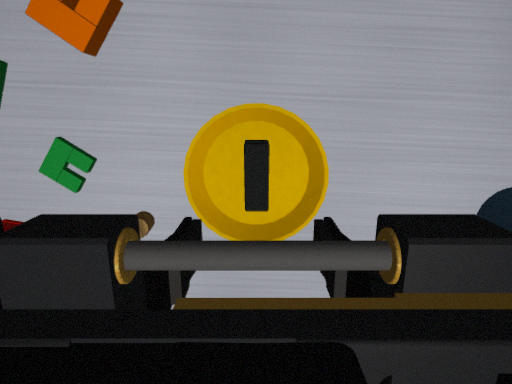

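The clip lies flat in the middle of the dish: dish centre at about (257,173), clip centre at about (257,175). Next is blue.

```bash
python3 -m jog '3 -25 0 0 0 0 87;6 -46 0 0 0 0 87;6 -46 0 0 0 0 87;6 -46 0 0 0 0 87;6 -46 0 0 0 0 87;6 -46 0 0 0 0 87;6 -46 0 0 0 0 87;6 -40 0 0 0 0 87;5 -35 0 0 0 0 87;5 -25 0 0 0 0 87;0 0 0 0 0 0.17 87;0 0 0 0 0 0.163 87'
python3 -m jog '0 0 0 0 0 0 87;0 0 0 0 0 0 87'
python3 - <<'E'
from h import *
c={"wrist":capture("wrist")}; g=(.48,-.0045,np.radians(-16.6))
for _,a,m in masks("packer_blue",c,g): p,e=fit("packer_blue",[(a,m)],g); print(p[:2].round(4),np.degrees(p[2]),e)
g=(.4386,.1198,np.radians(-19))
for _,a,m in masks("packer_green",c,g): p,e=fit("packer_green",[(a,m)],g); print(p[:2].round(4),np.degrees(p[2]),e)
plan([(.480,-.0045,.18,163.4),(.48,-.0045,.024,None)])
E
```

```text
time_s: 25.12
position: [0.4799, -0.0042, 0.1808]
tcp_rot: [[-0.956, 0.292, -0.004], [0.292, 0.956, 0.001], [0.004, -0.0, -1.0]]
force: [-0.7, 0.1, 0.9]
opening: 0.998
grasp_force: 0.0
time_s: 25.38
position: [0.4806, -0.0037, 0.1815]
tcp_rot: [[-0.959, 0.283, -0.002], [0.283, 0.959, 0.0], [0.002, -0.0, -1.0]]
force: [0.5, -0.9, 0.1]
opening: 1.004
grasp_force: 0.0
[ 0.4795 -0.0051] -17.01991029591523 0.6205711730353813
[0.4384 0.1188] -18.26128599844274 0.9926762940801201
t 25.5 pos [ 0.4809 -0.0037  0.182 ] psi 163.48 q1,6 [-13.8 -87.3] open 87.5 F [-0.1 -0.3  0.3] 0.0 tilt [ 0.001 -0.    -1.   ]
  shift [ 0.6 -1.   2. ] turn 0.0014
  shift [  0.   0. 156.] turn None
```

```bash
python3 -m jog '1 -1.5 30 0 0 0 87;0 0 45 0 0 0 87;0 0 45 0 0 0 87;0 0 25 0 0 0 87;0 0 8 0 0 0 87;0 0 4.5 0 0 0 87;0 0 0 0 0 0 87;0 0 0 0 0 0 70;0 0 0 0 0 0 50;0 0 0 0 0 0 45;0 0 0 0 0 0 45;0 0 0 0 0 0 45'
python3 -m jog '0 0 0 0 0 0 45;0 0 0 0 0 0 45'
python3 -m jog '0 0 -15 0 0 0 45;0 0 -40 0 0 0 45;0 0 -50 0 0 0 45;0 0 -40 0 0 0 45;0 0 -10 0 0 0 45'
python3 -c "
from h import *
plan([(.507,-.408,.18,180),(.507,-.408,.0365,None)])"
```

```text
time_s: 27.02
position: [0.4797, -0.005, 0.0249]
tcp_rot: [[-0.958, 0.286, 0.0], [0.286, 0.958, -0.0], [-0.0, 0.0, -1.0]]
force: [-1.0, 1.0, 2.6]
opening: 0.641
grasp_force: 30.0
time_s: 27.28
position: [0.4797, -0.005, 0.0249]
tcp_rot: [[-0.958, 0.286, 0.0], [0.286, 0.958, -0.0], [-0.0, 0.0, -1.0]]
force: [0.0, 0.7, 4.1]
opening: 0.636
grasp_force: 30.0
time_s: 27.9
position: [0.4808, -0.0052, 0.1827]
tcp_rot: [[-0.958, 0.286, 0.006], [0.286, 0.958, -0.001], [-0.006, 0.0, -1.0]]
force: [0.4, 0.2, -0.9]
opening: 0.641
grasp_force: 30.0
t 27.9 pos [ 0.4808 -0.0052  0.1827] psi 163.4 q1,6 [-14.  -87.4] open 55.8 F [ 0.4  0.2 -0.9] 29.999729990959167 tilt [-0.006  0.    -1.   ]
  shift [-140.2 -378.5    2.7] turn -0.2897
  shift [  0.    0.  143.5] turn None
```

```bash
python3 -m jog '-8 -20 0 0 0 0 45;-15 -40 0 0 0 0 45;-16 -43 0 0 0 0 45;-16 -43 0 0 0 0 45;-16 -43 0 0 0 0 45;-16 -43 0 0 0 0 45;-16 -43 0 0 0 0 45;-16 -43 0 0 0 0 45;-14 -40 0 0 0 0 45;-7.5 -20 0 0 0 0 45;0 0 0 0 0 -0.145 45;0 0 0 0 0 -0.145 45'
python3 -m jog '0 0 0 0 0 0 45;0 0 0 0 0 0 45;0 0 0 0 0 0 45'
python3 - <<'E'
from h import *
c={"wrist":capture("wrist")}; g=(.507,-.408,0.)
for _,a,m in masks("gauge",c,g): p,e=fit("gauge",[(a,m)],g); print(p[:2].round(4),np.degrees(p[2]),e)
cv2.imwrite("pics/w7.png",c["wrist"]["color"][:,:,::-1])
plan([(.507,-.408,.18,180),(.507,-.408,.0365,None)])
E
```

```text
time_s: 29.4
position: [0.5052, -0.407, 0.178]
tcp_rot: [[-1.0, -0.004, -0.002], [-0.004, 1.0, 0.003], [0.002, 0.003, -1.0]]
force: [-0.8, 0.4, -0.1]
opening: 0.643
grasp_force: 30.0
time_s: 29.78
position: [0.5062, -0.4071, 0.1795]
tcp_rot: [[-1.0, 0.001, -0.0], [0.001, 1.0, 0.0], [0.0, 0.0, -1.0]]
force: [-0.2, -0.2, -0.5]
opening: 0.64
grasp_force: 30.0
[ 0.504  -0.4074] -0.0587805470937441 10.040032405627752
t 29.9 pos [ 0.5063 -0.4072  0.1797] psi 179.98 q1,6 [ -48.6 -138.6] open 55.9 F [-0.3  0.  -0.3] 29.99981179833412 tilt [ 0.  0. -1.]
  shift [-0.7 -0.8 -0.3] turn -0.0003
  shift [  0.    0.  143.5] turn None
```

View pics/w7.png

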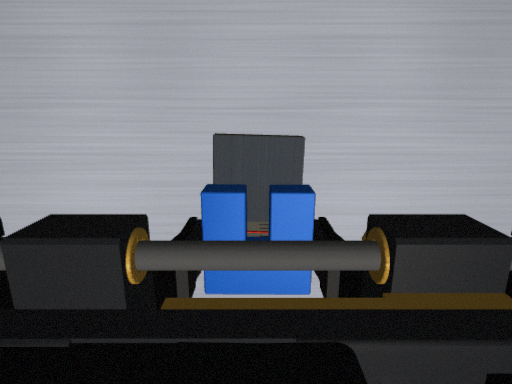

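```bash
python3 - <<'E'
from h import *
c=capture("wrist"); g=cv2.cvtColor(c["color"],cv2.COLOR_RGB2GRAY).astype(float)
g=cv2.GaussianBlur(g,(3,3),0)
def back(uv,z):
    C=-c["R"].T@c["t"]; d=np.c_[uv,np.ones(len(uv))]@np.linalg.inv(c["camera_matrix"]).T@c["R"]; return C+d*((z-C[2])/d[:,2])[:,None]
def edge(prof): k=np.abs(np.diff(prof)); i=k.argmax(); w=k[max(0,i-2):i+3]; return (np.arange(max(0,i-2),i+3)[:len(w)]*w).sum()/w.sum()+.5
T=np.array([[u,120+edge(g[120:150,u])] for u in range(218,300,4)])
L=np.array([[203+edge(g[v,203:225]),v] for v in range(142,180,4)])
Rr=np.array([[290+edge(g[v,290:318]),v] for v in range(142,180,4)])
for n,P in(("far",T),("L",L),("R",Rr)):
    for z in (.012,0):
        W=back(P,z); print(n,z,np.median(W,0).round(4), "dir",np.degrees(np.arctan2(*(np.polyfit(W[:,0],W[:,1],1)[0],1))) if n!="far" else -np.degrees(np.arctan(np.polyfit(W[:,1],W[:,0],1)[0])))
E
```

```text
far 0.012 [ 0.4618 -0.4073  0.012 ] dir -1.602171930625263
far 0 [ 0.4626 -0.4073  0.    ] dir -1.6021719306252993
L 0.012 [ 0.4874 -0.4523  0.012 ] dir -1.7454835044432147
L 0 [ 0.4893 -0.454   0.    ] dir -1.7454835044433952
R 0.012 [ 0.4874 -0.3625  0.012 ] dir -1.6437377051894244
R 0 [ 0.4893 -0.3607  0.    ] dir -1.643737705189406
```

```bash
python3 -m jog '0 -0.8 30 0 0 0.0285 45;0 0 40 0 0 0 45;0 0 35 0 0 0 45;0 0 20 0 0 0 45;0 0 10 0 0 0 45;0 0 4 0 0 0 45;0 0 0 0 0 0 45;0 0 0 0 0 0 45;0 0 0 0 0 0 45'
python3 -m jog '0 0 1 0 0 0 45;0 0 1 0 0 0 45;0 0 0 0 0 0 45;0 0 0 0 0 0 45'
```

```text
time_s: 31.05
position: [0.5066, -0.4085, 0.0416]
tcp_rot: [[-1.0, 0.028, 0.001], [0.028, 1.0, -0.001], [-0.001, -0.001, -1.0]]
force: [-0.4, 0.7, -0.1]
opening: 0.642
grasp_force: 30.0
time_s: 31.55
position: [0.5062, -0.4082, 0.0387]
tcp_rot: [[-1.0, 0.028, -0.0], [0.028, 1.0, 0.0], [0.0, 0.0, -1.0]]
force: [-0.2, -0.3, -1.3]
opening: 0.64
grasp_force: 30.0
```

```bash
python3 -m jog '0 0 1 0 0 0 45;0 0 0.8 0 0 0 45;0 0 0 0 0 0 45;0 0 0 0 0 0 45'
python3 -m jog '0 0 0.4 0 0 0 45;0 0 0 0 0 0 45;0 0 0 0 0 0 60;0 0 0 0 0 0 66;0 0 0 0 0 0 70;0 0 0 0 0 0 70;0 0 -10 0 0 0 70;0 0 -35 0 0 0 70;0 0 -50 0 0 0 70;0 0 -50 0 0 0 87;0 0 0 0 0 0 87;0 0 0 0 0 0 87'
python3 - <<'E'
from h import *
c={"wrist":capture("wrist")}; g=(.506,-.408,np.radians(-1.65))
for _,a,m in masks("packer_blue",c,g): p,e=fit("packer_blue",[(a,m)],g,.012); print(p[:2].round(4),np.degrees(p[2]),e)
for _,a,m in masks("gauge",c,g): p,e=fit("gauge",[(a,m)],g); print(p[:2].round(4),np.degrees(p[2]),e)
cv2.imwrite("pics/w8.png",c["wrist"]["color"][:,:,::-1])
plan([(.4385,.1193,.18,161),(.4385,.1193,.0245,None)])
E
```

```text
time_s: 32.05
position: [0.5063, -0.4082, 0.037]
tcp_rot: [[-1.0, 0.028, 0.0], [0.028, 1.0, -0.0], [-0.0, -0.0, -1.0]]
force: [-0.3, -0.4, -0.2]
opening: 0.643
grasp_force: 30.0
time_s: 33.55
position: [0.506, -0.4077, 0.1818]
tcp_rot: [[-1.0, 0.028, -0.0], [0.028, 1.0, 0.0], [0.0, 0.0, -1.0]]
force: [-0.6, 0.7, -1.6]
opening: 0.983
grasp_force: 0.0
[ 0.5064 -0.4084] -2.5654183358034963 0.9974560952439844
[ 0.524  -0.4147] 0.11191298353877545 25.3796080280502
t 33.7 pos [ 0.5055 -0.4073  0.1798] psi 178.37 q1,6 [ -48.7 -137.1] open 86.7 F [-0.5 -0.2  0.1] 0.0 tilt [ 0.002  0.003 -1.   ]
  shift [ 8.190e+01  5.245e+02 -2.000e-01] turn 0.3032
  shift [  0.    0.  155.5] turn None
```

View pics/w8.png

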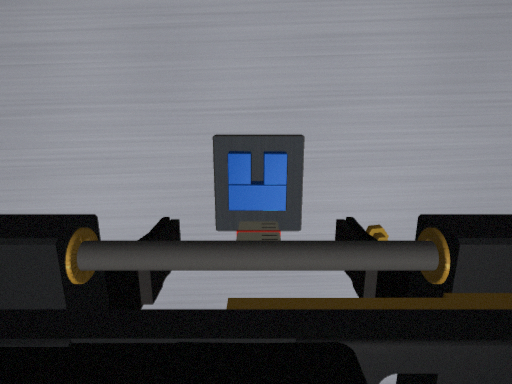

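The blue packer is centred on the base, with margins of 15 and 16 px left and right. Now green.

```bash
python3 -m jog '4 25 0 0 0 0 87;8 50 0 0 0 0 87;8 50 0 0 0 0 87;8 50 0 0 0 0 87;8 50 0 0 0 0 87;8 50 0 0 0 0 87;8 50 0 0 0 0 87;8 50 0 0 0 0 87;8 50 0 0 0 0 87;7 50 0 0 0 0 87;5 35 0 0 0 0 87;2 14.5 0 0 0 0 87'
python3 -m jog '0 0 0 0 0 0.152 87;0 0 0 0 0 0.151 87;0 0 0 0 0 0 87;0 0 0 0 0 0 87'
python3 - <<'E'
from h import *
c={"wrist":capture("wrist")}
g=(.4385,.1195,np.radians(-19))
for _,a,m in masks("packer_green",c,g): p,e=fit("packer_green",[(a,m)],g); print(m.sum(),p[:2].round(4),np.degrees(p[2]),e)
plan([(.4385,.1195,.18,161),(.4385,.1195,.0245,None)])
E
```

```text
time_s: 35.2
position: [0.438, 0.12, 0.1807]
tcp_rot: [[-1.0, 0.026, -0.003], [0.026, 1.0, -0.0], [0.003, -0.0, -1.0]]
force: [0.8, -0.1, 0.6]
opening: 0.999
grasp_force: 0.0
time_s: 35.7
position: [0.4392, 0.1179, 0.1812]
tcp_rot: [[-0.946, 0.324, -0.001], [0.324, 0.946, -0.0], [0.001, -0.0, -1.0]]
force: [0.0, 1.1, -0.4]
opening: 1.003
grasp_force: 0.0
2730 [0.4385 0.1193] -18.693981710568657 0.6527302666524144
t 35.8 pos [0.4392 0.1181 0.1814] psi 161.06 q1,6 [  0.9 -70.1] open 86.7 F [-0.   0.5  1. ] 0.0 tilt [ 0. -0. -1.]
  shift [1.1 1.1 1.4] turn 0.001
  shift [  0.    0.  155.5] turn None
```

```bash
python3 -m jog '1 1 30 0 0 0 87;0 0 45 0 0 0 87;0 0 45 0 0 0 87;0 0 25 0 0 0 87;0 0 8 0 0 0 87;0 0 4 0 0 0 87;0 0 0 0 0 0 87;0 0 0 0 0 0 70;0 0 0 0 0 0 50;0 0 0 0 0 0 45;0 0 0 0 0 0 45;0 0 0 0 0 0 45'
python3 -m jog '0 0 0 0 0 0 45;0 0 0 0 0 0 45'
python3 -m jog '0 0 -15 0 0 0 45;0 0 -40 0 0 0 45;0 0 -50 0 0 0 45;0 0 -40 0 0 0 45;0 0 -10 0 0 0 45'
python3 -c "
from h import *
plan([(.506,-.408,.18,178.35),(.506,-.408,.055,None)])"
```

```text
time_s: 37.3
position: [0.4386, 0.1197, 0.0247]
tcp_rot: [[-0.946, 0.325, 0.0], [0.325, 0.946, 0.0], [-0.0, 0.0, -1.0]]
force: [0.2, -0.1, 1.4]
opening: 0.635
grasp_force: 30.0
time_s: 37.55
position: [0.4386, 0.1197, 0.0247]
tcp_rot: [[-0.946, 0.325, 0.0], [0.325, 0.946, 0.0], [-0.0, 0.0, -1.0]]
force: [0.1, -0.3, 4.5]
opening: 0.643
grasp_force: 30.0
time_s: 38.17
position: [0.4396, 0.1198, 0.1824]
tcp_rot: [[-0.946, 0.325, 0.006], [0.325, 0.946, 0.0], [-0.005, 0.002, -1.0]]
force: [-0.6, 0.4, -0.6]
opening: 0.638
grasp_force: 30.0
t 38.2 pos [0.4396 0.1198 0.1824] psi 161.03 q1,6 [  1.1 -69.9] open 55.5 F [-0.6  0.4 -0.6] 29.99983012676239 tilt [-0.005  0.002 -1.   ]
  shift [-234.3 -477.6    2.4] turn -0.3023
  shift [  0.   0. 125.] turn None
```

```bash
python3 -m jog '-10 -20 0 0 0 0 45;-21 -43 0 0 0 0 45;-23 -47 0 0 0 0 45;-23 -47 0 0 0 0 45;-23 -47 0 0 0 0 45;-23 -47 0 0 0 0 45;-23 -47 0 0 0 0 45;-23 -47 0 0 0 0 45;-23 -47 0 0 0 0 45;-22 -44 0 0 0 0 45;-15 -30 0 0 0 0 45;-5 -11.5 0 0 0 0 45'
python3 -m jog '0 0 0 0 0 -0.151 45;0 0 0 0 0 -0.151 45;0 0 0 0 0 0 45;0 0 0 0 0 0 45;0 0 0 0 0 0 45'
python3 -c "
from h import *
plan([(.506,-.408,.18,178.35),(.506,-.408,.057,None)])"
```

```text
time_s: 39.67
position: [0.5038, -0.4094, 0.1782]
tcp_rot: [[-0.945, 0.327, -0.001], [0.327, 0.945, 0.001], [0.002, 0.001, -1.0]]
force: [0.2, -0.2, -0.9]
opening: 0.642
grasp_force: 30.0
time_s: 40.3
position: [0.5045, -0.4074, 0.1795]
tcp_rot: [[-1.0, 0.03, -0.0], [0.03, 1.0, 0.0], [0.0, 0.0, -1.0]]
force: [-1.2, -0.7, -1.2]
opening: 0.639
grasp_force: 30.0
t 40.3 pos [ 0.5045 -0.4074  0.1795] psi 178.28 q1,6 [ -48.8 -137.1] open 55.6 F [-1.2 -0.7 -1.2] 29.999922662973404 tilt [ 0.  0. -1.]
  shift [-1.6 -0.5 -0.5] turn -0.0013
  shift [  0.   0. 123.] turn None
```

```bash
python3 -m jog '-1.8 -0.8 30 0 0 0 45;0 0 40 0 0 0 45;0 0 30 0 0 0 45;0 0 14 0 0 0 45;0 0 6 0 0 0 45;0 0 2 0 0 0 45;0 0 0 0 0 0 45;0 0 0 0 0 0 45;0 0 0 0 0 0 45'
python3 -m jog '0 0 1 0 0 0 45;0 0 0 0 0 0 45;0 0 0 0 0 0 45'
```

```text
time_s: 41.42
position: [0.5065, -0.409, 0.0582]
tcp_rot: [[-1.0, 0.029, 0.001], [0.029, 1.0, -0.001], [-0.001, -0.001, -1.0]]
force: [-0.7, 0.5, -1.2]
opening: 0.64
grasp_force: 30.0
time_s: 41.8
position: [0.5062, -0.4088, 0.0565]
tcp_rot: [[-1.0, 0.029, -0.0], [0.029, 1.0, 0.0], [0.0, 0.0, -1.0]]
force: [0.3, 0.4, -0.7]
opening: 0.637
grasp_force: 30.0
```

```bash
python3 -m jog '0 0.6 0.8 0 0 0 45;0 0 0.8 0 0 0 45;0 0 0 0 0 0 45;0 0 0 0 0 0 45'
python3 -m jog '0 0 0.4 0 0 0 45;0 0 0 0 0 0 45;0 0 0 0 0 0 60;0 0 0 0 0 0 66;0 0 0 0 0 0 70;0 0 0 0 0 0 70;0 0 -10 0 0 0 70;0 0 -30 0 0 0 70;0 0 -40 0 0 0 70;0 0 -45 0 0 0 87;0 0 0 0 0 0 87;0 0 0 0 0 0 87'
python3 - <<'E'
from h import *
c={"wrist":capture("wrist")}; g=(.506,-.408,np.radians(-1.65))
for _,a,m in masks("packer_green",c,g): p,e=fit("packer_green",[(a,m)],g,.030); print(p[:2].round(4),np.degrees(p[2]),e)
cv2.imwrite("pics/w9.png",c["wrist"]["color"][90:280,130:390,::-1])
plan([(.3732,.2312,.18,148),(.3732,.2312,.0265,None)])
E
```

```text
time_s: 42.3
position: [0.5063, -0.4082, 0.0549]
tcp_rot: [[-1.0, 0.029, -0.0], [0.029, 1.0, 0.0], [0.0, 0.0, -1.0]]
force: [-0.1, -0.2, -0.4]
opening: 0.638
grasp_force: 30.0
time_s: 43.8
position: [0.506, -0.4079, 0.1799]
tcp_rot: [[-1.0, 0.029, -0.0], [0.029, 1.0, 0.0], [0.0, 0.0, -1.0]]
force: [-1.1, 0.9, -0.2]
opening: 0.985
grasp_force: 0.0
[ 0.5057 -0.4091] -1.3466037760032985 0.9088019368767939
t 43.9 pos [ 0.5056 -0.4074  0.1783] psi 178.32 q1,6 [ -48.7 -137. ] open 86.4 F [0.7 0.5 0.6] 0.0 tilt [ 0.002  0.002 -1.   ]
  shift [151.  634.4  -1.7] turn 0.5292
  shift [  0.    0.  153.5] turn None
```

View pics/w9.png

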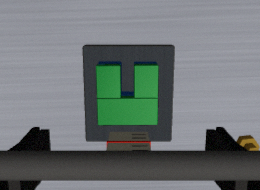

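The stack looks right: green is centred and flush over blue, and its top is at the red line. Now orange.

```bash
python3 -m jog '6 25 0 0 0 0 87;12 50 0 0 0 0 87;13 56 0 0 0 0 87;13 56 0 0 0 0 87;13 56 0 0 0 0 87;13 56 0 0 0 0 87;13 56 0 0 0 0 87;13 56 0 0 0 0 87;13 56 0 0 0 0 87;13 56 0 0 0 0 87;13 56 0 0 0 0 87;12 45 0 0 0 0 87'
python3 -m jog '4 10 0 0 0 0.17 87;0 0 0 0 0 0.18 87;0 0 0 0 0 0.18 87;0 0 0 0 0 0.18 87;0 0 0 0 0 0.18 87;0 0 0 0 0 0.18 87;0 0 0 0 0 0.18 87;0 0 0 0 0 0.18 87;0 0 0 0 0 0.18 87;0 0 0 0 0 0.18 87;0 0 0 0 0 0.18 87;0 0 0 0 0 0.13 87'
python3 -m jog '0 0 0 0 0 0 87;0 0 0 0 0 0 87'
python3 - <<'E'
from h import *
c={"wrist":capture("wrist")}
g=(.3735,.2312,np.radians(-32))
for _,a,m in masks("packer_orange",c,g): p,e=fit("packer_orange",[(a,m)],g); print(m.sum(),p[:2].round(4),np.degrees(p[2]),e)
plan([(.3733,.2312,.18,58),(.3733,.2312,.0265,None)])
E
```

```text
time_s: 45.4
position: [0.3763, 0.2216, 0.1786]
tcp_rot: [[-1.0, 0.028, -0.002], [0.028, 1.0, -0.001], [0.002, -0.001, -1.0]]
force: [1.0, -0.2, -0.7]
opening: 1.001
grasp_force: 0.0
time_s: 46.9
position: [0.3731, 0.2297, 0.1785]
tcp_rot: [[0.534, 0.846, -0.003], [0.846, -0.534, -0.001], [-0.002, -0.002, -1.0]]
force: [-0.2, 0.3, 0.4]
opening: 1.0
grasp_force: 0.0
time_s: 47.15
position: [0.3735, 0.2298, 0.179]
tcp_rot: [[0.528, 0.849, -0.001], [0.849, -0.528, -0.0], [-0.001, -0.001, -1.0]]
force: [-0.2, -0.7, -1.5]
opening: 1.001
grasp_force: 0.0
3220 [0.3732 0.2305] -31.530102488356782 1.0837803730230862
t 47.2 pos [0.3737 0.2299 0.1793] psi 58.07 q1,6 [16.9 48.9] open 87.1 F [-0.5 -0.3  0.2] 0.0 tilt [-0.001 -0.    -1.   ]
  shift [ 0.9 -1.1 -0.7] turn 0.0012
  shift [  0.    0.  153.5] turn None
```

```bash
python3 -m jog '0.8 -1 30 0 0 0 87;0 0 45 0 0 0 87;0 0 42 0 0 0 87;0 0 23 0 0 0 87;0 0 8 0 0 0 87;0 0 4 0 0 0 87;0 0 0 0 0 0 87;0 0 0 0 0 0 70;0 0 0 0 0 0 50;0 0 0 0 0 0 45;0 0 0 0 0 0 45;0 0 0 0 0 0 45'
python3 -m jog '0 0 0 0 0 0 45;0 0 0 0 0 0 45'
python3 -m jog '0 0 -15 0 0 0 45;0 0 -40 0 0 0 45;0 0 -50 0 0 0 45;0 0 -40 0 0 0 45;0 0 -15 0 0 0 45'
python3 -c "
from h import *
plan([(.46,-.14,.18,82.3),(.6487,-.1405,.18,None),(.6487,-.1405,.033,None)])"
```

```text
time_s: 48.75
position: [0.3735, 0.2312, 0.0277]
tcp_rot: [[0.53, 0.848, 0.0], [0.848, -0.53, 0.0], [0.0, 0.0, -1.0]]
force: [0.2, 0.6, 2.1]
opening: 0.641
grasp_force: 30.0
time_s: 49.0
position: [0.3736, 0.2312, 0.0277]
tcp_rot: [[0.53, 0.848, 0.0], [0.848, -0.53, 0.0], [0.0, 0.0, -1.0]]
force: [-0.5, -1.1, 4.6]
opening: 0.638
grasp_force: 30.0
time_s: 49.62
position: [0.3742, 0.2315, 0.1896]
tcp_rot: [[0.53, 0.848, 0.004], [0.848, -0.53, 0.001], [0.003, 0.003, -1.0]]
force: [0.1, 0.4, -1.5]
opening: 0.644
grasp_force: 30.0
t 49.6 pos [0.3742 0.2315 0.1896] psi 58.01 q1,6 [17.1 49.1] open 56.0 F [ 0.1  0.4 -1.5] 29.99988555908203 tilt [ 0.003  0.003 -1.   ]
  shift [-269.6  269.6    9.6] turn -0.424
  shift [ 24.8 187.1  -0. ] turn None
  shift [  0.   0. 147.] turn None
```

```bash
python3 -m jog '-15 15 0 0 0 0 45;-30 30 0 0 0 0 45;-34 34 0 0 0 0 45;-34 34 0 0 0 0 45;-34 34 0 0 0 0 45;-34 34 0 0 0 0 45;-34 34 0 0 0 0 45;-30 30 0 0 0 0 45;-24 24 0 0 0 0 45;0 0 0 0 0 -0.142 45;0 0 0 0 0 -0.141 45;0 0 0 0 0 -0.141 45'
python3 -m jog '3 25 0 0 0 0 45;6 45 0 0 0 0 45;6 45 0 0 0 0 45;6 45 0 0 0 0 45;4 27 0 0 0 0 45;0 0 0 0 0 0 45;0 0 0 0 0 0 45;0 0 0 0 0 0 45'
python3 - <<'E'
from h import *
c=capture("wrist"); print([(np.round(d["at"],4),round(d["conf"],2)) for d in place_of("wrist","tray")])
cv2.imwrite("pics/w10.png",c["color"][:,:,::-1])
plan([(.6487,-.1405,.18,82.3),(.6487,-.1405,.034,None)])
E
```

```text
time_s: 51.12
position: [0.4585, -0.1394, 0.1869]
tcp_rot: [[0.13, 0.992, -0.001], [0.992, -0.13, 0.001], [0.001, -0.001, -1.0]]
force: [0.5, 0.3, -1.3]
opening: 0.64
grasp_force: 30.0
time_s: 52.12
position: [0.6462, -0.1396, 0.1873]
tcp_rot: [[0.134, 0.991, -0.002], [0.991, -0.134, 0.001], [0.0, -0.002, -1.0]]
force: [0.3, 0.2, -0.5]
opening: 0.642
grasp_force: 30.0
[(array([ 0.6509, -0.1411, -0.0029]), 0.77)]
t 52.2 pos [ 0.6468 -0.1398  0.1877] psi 82.27 q1,6 [-21.9 -14.1] open 55.7 F [-0.5 -0.  -0.4] 29.999812692403793 tilt [ 0.    -0.001 -1.   ]
  shift [-0.4  2.   7.7] turn -0.0006
  shift [  0.   0. 146.] turn None
```

View pics/w10.png

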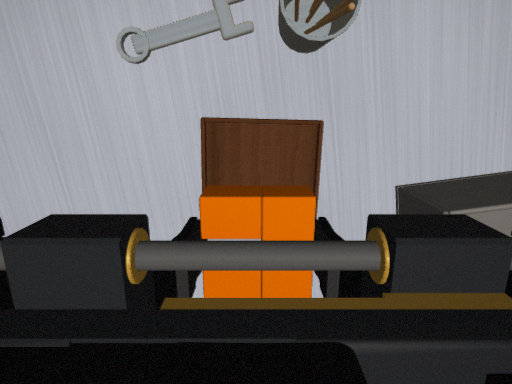

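```bash
python3 -m jog '-7 2 30 0 0 0 45;0 0 45 0 0 0 45;0 0 40 0 0 0 45;0 0 25 0 0 0 45;0 0 8 0 0 0 45;0 0 4 0 0 0 45;0 0 0 0 0 0 45;0 0 0 0 0 0 45;0 0 0 0 0 0 45'
python3 -m jog '0 0 1 0 0 0 45;0 0 1 0 0 0 45;0 0 0 0 0 0 45;0 0 0 0 0 0 45'
```

```text
time_s: 53.35
position: [0.6493, -0.1472, 0.0365]
tcp_rot: [[0.134, 0.991, 0.001], [0.991, -0.134, -0.001], [-0.0, 0.002, -1.0]]
force: [-0.0, -0.4, -1.0]
opening: 0.638
grasp_force: 30.0
time_s: 53.85
position: [0.6488, -0.147, 0.0335]
tcp_rot: [[0.134, 0.991, -0.0], [0.991, -0.134, 0.0], [0.0, -0.0, -1.0]]
force: [-0.0, 1.2, -0.4]
opening: 0.635
grasp_force: 30.0
```

```bash
python3 -m jog '0 0 1 0 0 0 45;0 0 0.8 0 0 0 45;0 0 0 0 0 0 45;0 0 0 0 0 0 45'
python3 -m jog '0 0 0.4 0 0 0 45;0 0 0 0 0 0 45;0 0 0 0 0 0 60;0 0 0 0 0 0 64;0 0 0 0 0 0 66;0 0 0 0 0 0 66;0 0 -10 0 0 0 66;0 0 -35 0 0 0 66;0 0 -50 0 0 0 66;0 0 -50 0 0 0 66;0 0 -40 0 0 0 66;0 0 0 0 0 0 66'
python3 -m jog '-5 -40 0 0 0 0 66;-6 -45 0 0 0 0 66;-6 -45 0 0 0 0 66;-6 -45 0 0 0 0 66;0 0 0 0 0 0 66;0 0 0 0 0 0 66'
python3 - <<'E'
from h import *
a=capture("side"); 
for o in("bottle","clip","packer_green","packer_blue","packer_orange","cup"): print(o,[(np.round(d["at"],4),round(d["conf"],2)) for d in place_of("side",o)])
cv2.imwrite("pics/s11.png",cv2.resize(a["color"][60:384,120:420,::-1],None,fx=1.8,fy=1.8))
plan([])
E
```

```text
time_s: 54.35
position: [0.6488, -0.147, 0.0318]
tcp_rot: [[0.134, 0.991, 0.0], [0.991, -0.134, -0.0], [-0.0, 0.0, -1.0]]
force: [-0.3, 0.4, 0.4]
opening: 0.639
grasp_force: 30.0
time_s: 55.85
position: [0.6513, -0.1479, 0.2218]
tcp_rot: [[0.134, 0.991, 0.009], [0.991, -0.134, -0.004], [-0.003, 0.01, -1.0]]
force: [-0.3, 0.4, -0.7]
opening: 0.763
grasp_force: 0.0
time_s: 56.6
position: [0.4728, -0.1466, 0.2163]
tcp_rot: [[0.135, 0.991, 0.001], [0.991, -0.135, -0.0], [-0.0, 0.001, -1.0]]
force: [-0.0, -0.3, 1.0]
opening: 0.756
grasp_force: 0.0
bottle [(array([0.6344, 0.1687, 0.0076]), 0.69)]
clip [(array([0.515 , 0.3979, 0.0083]), 0.92)]
packer_green [(array([ 0.5154,  0.2037, -0.0009]), 0.84), (array([0.3423, 0.0585, 0.0016]), 0.74), (array([ 0.5053, -0.407 ,  0.028 ]), 0.46)]
packer_blue [(array([ 0.5022, -0.4116,  0.0133]), 0.49)]
packer_orange [(array([ 0.6463, -0.1474,  0.0028]), 0.86)]
cup [(array([ 7.126e-01, -3.000e-04, -4.000e-03]), 0.68)]
t 57.0 pos [ 0.4728 -0.1463  0.2162] psi 82.32 q1,6 [-30.2 -22.5] open 65.6 F [-0.9 -0.1 -0.2] 0.0 tilt [-0.  0. -1.]
```

View pics/s11.png

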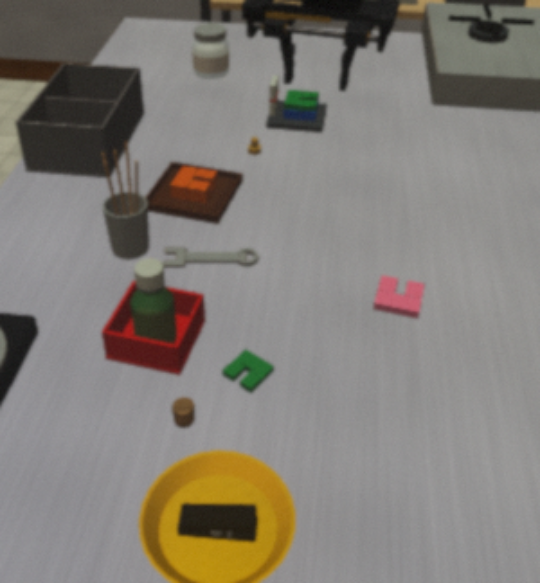

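The last picture shows everything in its place. The bottle stands upright in the crate, the clip is in the middle of the dish, green sits on blue at the gauge, and orange lies flat in the tray. The cup has not moved.

```bash
python3 -c "
from rig import *
print(hand_in())"
```

```text
the job is handed in; nothing more can be done
None
```

I finished the job and handed it in at about 57 s of the 125 s allowed: the bottle is upright in the crate, the clip flat in the dish, green stacked on blue at the gauge's red line, orange flat in the tray, and the cup untouched.

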